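# Close the tube carton and hold it over the code reader

## Robot

A 6-joint arm with a two-finger parallel gripper is mounted at the origin on the work surface. World frame = base frame: x ahead of the robot, y to its left, z up, the work surface at z = 0. Lengths are in mm, angles in rad, forces in N, time in s.
With the tool pointing down it reaches from about 275 to 750 mm from the base axis. Payload 10.2 kg.
Tool frame: the origin (TCP) lies at the centre of the arm's flange, where the gripper is bolted on; the fingertips stand 173 mm ahead of it and the grasp point (between the pads) lies 155 mm ahead of it; z points along the fingers, y is the line along which they close (so a half turn about z gives the same grasp; the last joint's range is limited). The gripper opens to 85 mm and grips with 20 to 120 N. Pads are 22 mm wide; open, the fingers measure 114 mm over their backs; the gripper's body (76 mm by 85 mm) begins 54 mm behind the grasp point. The pads swing forward as they close: fully open they stand 13 mm farther back than shut.
Start: joints at [0.887, 0.313, 1.498, -0, 1.331, -0.223], TCP at [233.463, 470.242, 404.694] pointing down, gripper open.
Joint ranges: [-2.94, 2.94], [-0.97, 2.17], [0.19, 2.56], [-1.23, 4.37], [0.02, 3.11], [-2.88, 2.88]. Speed limits (rad/s): [2.39, 2.39, 3.01, 3.14, 3.14, 3.14].

## Interface

Orientations are given as a unit quaternion [w, x, y, z].
In Python, from rig import status, capture, camera_info, ticket gives the robot as it stands.
- The arm moves only by the shell command python3 -m crank 'ROWS' [FORCE]. ROWS is JSON, a list of rows, each a list of 7 numbers: the shift along the tool's x, y, z as a fraction of full scale, then the turn, a rotation vector about the tool's x, y, z as a fraction of full scale, then the closure, from 0 (fully open) to 1 (shut). A call has 1 to 12 rows; each row is the pose to reach, as a shift and turn from the pose commanded when the call began, along the tool's axes at that moment; what a row does not reach only later rows make up. Full scale, the value 1, is 0.1 m for a shift and 45 degrees for a turn. A row lasts 1/10 s, in which the tool goes at most 50 mm and 8.59 degrees, less where a joint would pass 70% of its speed; a pose out of reach is approached as far as the arm can. A call with a number of a shift or a turn outside -1 to 1 is refused whole. A call with a gripper value outside its range is refused whole. The fingers move at their own pace and stop on an object; FORCE is the grip in N (left out, the last holds). Time passes only in rows, so rows that repeat a pose let the fingers close. It gives the time, the measured TCP pose, the force, the opening and the grip force at its end, in the units of the state.
- status.sense(): the state, without advancing time (a new reading comes with each control period).
- capture(name): name is "scene" or "side" or "wrist"; returns (picture, depth): 420x560x3 uint8, red, green, blue; 420x560 float32, mm along the optical axis (not along the pixel's ray), 0 where there is no reading.
- camera_info(name): a dict with "K" (3x3 intrinsics, pixels), "camera_from_world" (4x4, takes a point from world to camera coordinates). Camera axes: x right, y up, looking along -z (the intrinsics and any distortion apply to the point x, -y, -z); pixel columns grow to the right and rows downward; lengths in mm; the calibration is good to about 2 mm. A picture is of the moment at which its call begins: read the wrist's pose just before it. camera_info takes no time and is no camera call; for the wrist camera it gives the pose at the moment of the call.
- ticket.finish_job(): hands the job in; it is judged then, once.
The state is a dict: "time_s": time; "joints": joint angles; "dq": joint speeds; "tau": joint torques, N m; "eef_pos": TCP position; "ee_rot": TCP orientation; "force": force on the tool from outside, world axes, zero at the start; "wrist_torque": the same for the moment, N m; "grip_width": opening from 0.0 (shut) to 1.0 (fully open); "grip_force": force on a finger pad.
Only numpy, scipy, OpenCV 4.12 (cv2) and the standard library are available. Lean on these libraries where they do the work, as an engineer would, in place of code of your own. Each camera call takes 0.05 s, during which the arm holds its last target. There are 200 camera calls.

## Task

Swing the open flap of the sample-tube carton fully shut, so that its tab drops inside the front wall, while the carton stands in its metal cradle. Then take the shut carton by its two long sides, lift it straight up out of the cradle, and finish holding it still and level in the air, centred over the window of the flat code reader and about 10 cm above it; do not put it down or let go: the program ends while holding. Keep the carton upright throughout and leave the other things on the desk where they are.

Things in the scene. Friction and masses are not known exactly. Their poses are not given: they have to be found in the camera images.
- carton: cardboard carton of capped tubes, 54 mm deep (its x) x 110 wide (its y) x 85 high (88 with flap shut), 0.2 to 0.45 kg, balanced about its middle. Origin: centre of its underside; z up, x from front wall to hinge wall. It starts in the cradle, front wall roughly towards the robot. Its long front and hinge walls, 54 mm apart outside, are stiff, 73 mm clear of the cradle: grip their upper half
- flap (a joint): flap angle: 0 fully shut, flat on the carton's rim; 1.57 straight up; 2.0 stop, leaning away. Starts at 1.2 to 1.9. Slightly stiff hinge: stays where left, moves with 0.3 N at the free edge. Board 52 mm from hinge to free edge, 108 wide, 3 thick; a 12 mm tab near the free edge points into the carton when shut. To shut it push its outer face (hinge side, then top) over and down
- flap_hinge (a point): middle of the hinge line, at the top of the carton's hinge wall: 27 mm from the carton's origin along its x and 85 mm up; the hinge line runs along the carton's y
- flap_edge (a point): middle of the flap's free edge, on its outer face, 52 mm from the hinge line; turns with the flap
- cradle: fixed aluminium cradle, 76 x 132 mm, in which the carton's foot sits: 8 mm thick floor, low rim 3 mm thick all round, rim top 20 mm above the desk; the seat is 3 mm larger than the carton on every side. Origin: centre of its underside, on the desk; axes parallel to the seated carton's
- reader: fixed flat code reader, grey, 130 x 160 mm, 38 mm high, with a dark green glass window in its top. Origin: centre of its underside, on the desk
- reader_window (a point): centre of the reader's glass window, on its upper face, 38 mm above the desk; z points up
- spare_carton: a second carton of the same size, already shut, 54 x 110 x 88 mm, standing on the desk; a bystander. Origin: centre of its underside
- tube_rack: grey block of red-capped tubes, 100 x 60 x 95 mm; a bystander. Origin: centre of its underside
- pot: small white-capped specimen jar, 42 mm across, 62 mm high; a bystander standing among the task's things. Origin: centre of its underside
- marker: black marker pen lying flat, 118 mm long, 16 mm thick; a bystander. Origin: centre of its underside; it lies along its x
- grey_block: low empty grey tube block, 90 x 130 x 45 mm; a bystander. Origin: centre of its underside
Mind the look-alikes: they are no part of the job. There is more than one size of the cradle; the one meant has the size given above. Leave any blue look-alike of the carton alone.

How it is judged:
By the outcome, as a careful person would: the job done as asked, in the order asked, and still so for the second after the job is handed in, while the arm keeps its last pose, push and grip.
It also fails if it takes over 59 s, if anything falls off the work surface, if the arm or the gripper's body presses on something with over 40 N, if the wrist force passes 120 N, or if a joint passes its speed limit or range.

## Working session

There is one attempt and no reset: what is moved stays moved. The work goes in short steps, Python scripts to look and compute and a shell command to move; the robot and the scene stay as the last step left them, time stands still between calls to the robot, and variables do not carry over. Pictures are saved under pics/ and viewed, at most 10 in all, crops included, and the job is handed in when it is done.

```bash
mkdir -p pics
cat > h.py <<'E'
import numpy as np, cv2
from rig import status, capture, camera_info, ticket
def grab(n):
    i=camera_info(n); p,d=capture(n)
    np.savez(f'{n}.npz',p=p,d=d,K=np.array(i['K']),T=np.array(i['camera_from_world']))
    return load(n)
def load(n):
    z=np.load(f'{n}.npz'); return z['p'],z['d'],z['K'],z['T']
def cloud(n):
    p,d,K,T=load(n); v,u=np.mgrid[:d.shape[0],:d.shape[1]]
    x=(u-K[0,2])/K[0,0]*d; y=(v-K[1,2])/K[1,1]*d
    c=np.stack([x,-y,-d,np.ones_like(d)],-1)
    w=(c@np.linalg.inv(T).T)[...,:3]; w[d==0]=np.nan
    return w
def save(f,p,s=1): cv2.imwrite(f,cv2.resize(p[...,::-1],None,fx=s,fy=s,interpolation=cv2.INTER_CUBIC))
E
python3 - <<'E'
from h import *
print(status.sense())
for n in('scene','side'):
    p,d,K,T=grab(n); save(f'pics/{n}0.png',p,1.4); print(camera_info(n).keys(),K,np.linalg.inv(T)[:3,3])
E
```

```text
{'time_s': 0.0, 'joints': array([ 8.86641260e-01,  3.13435962e-01,  1.49845143e+00, -9.72466037e-06,
        1.33097624e+00, -2.23407374e-01]), 'dq': array([ 0.00114517, -0.00175923, -0.00104635,  0.0015059 , -0.00065836,
        0.00122262]), 'tau': array([ 9.51558832e-04, -4.12261248e+01, -2.59750021e+01, -1.04971639e-04,
        3.97918149e-03, -1.04037696e-05]), 'eef_pos': array([233.41218246, 470.21218205, 404.13671419]), 'ee_rot': array([-2.74332219e-04,  2.28340336e-01,  9.73581166e-01, -5.73243455e-04]), 'force': array([ 0.57818726,  0.02651055, -0.76879732]), 'wrist_torque': array([ 0.05220488,  0.05653372, -0.05428187]), 'grip_force': 0.0, 'grip_width': 0.998198445600324}
dict_keys(['K', 'camera_from_world']) [[475.78451827   0.         279.04155261]
 [  0.         475.78451827 214.99496633]
 [  0.           0.           1.        ]] [1049.15605944 -452.98763939 1137.49135412]
dict_keys(['K', 'camera_from_world']) [[538.7529886    0.         281.69810682]
 [  0.         538.7529886  206.8072935 ]
 [  0.           0.           1.        ]] [ 117.6972477  1221.07014558 1072.17341416]
```

View pics/scene0.png

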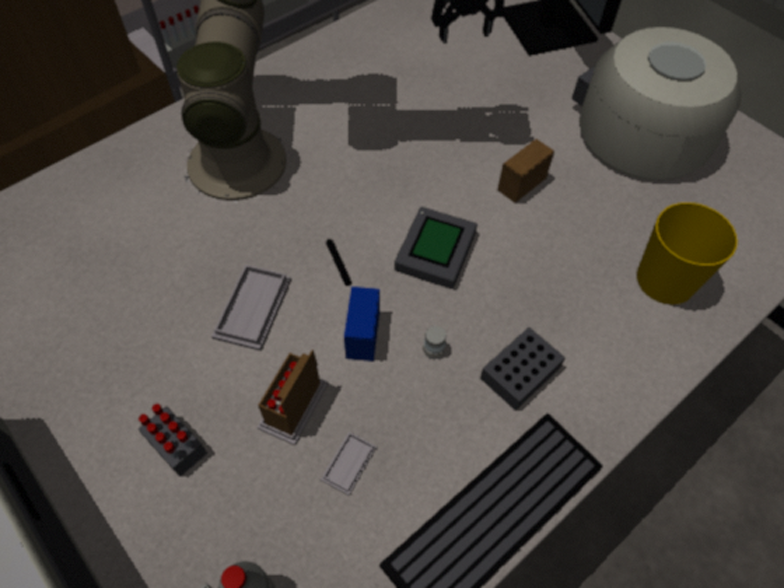

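View pics/side0.png

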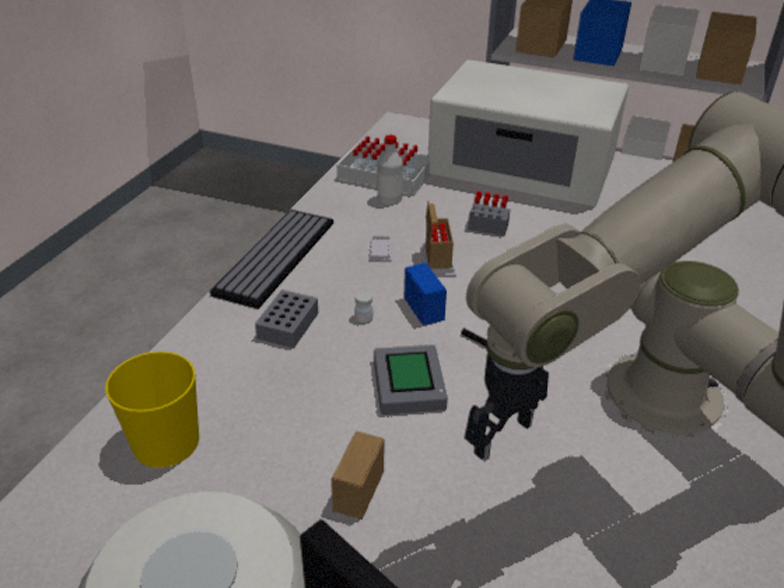

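The open brown carton is at scene (290,392) with red tubes and a raised flap, standing in its cradle. Three others could be confused with it. The blue one at (362,322) and the shut brown spare at (525,170) don't fit. The empty cradles at (252,305) and (350,462) are a different size from the carton's. The reader is at (437,245), the pot at (435,342), the rack at (172,437), and the grey block at (523,367).

Run:
```python
from h import *
p,d,K,T=load('scene')
a=cv2.resize(p[235:325,170:290],None,fx=5,fy=5,interpolation=cv2.INTER_CUBIC)[:450,:600]
p2,_,_,_=load('side')
b=cv2.resize(p2[135:205,285:345],None,fx=6,fy=6,interpolation=cv2.INTER_CUBIC)
cv2.imwrite('pics/c1.png',a[...,::-1]); cv2.imwrite('pics/c2.png',b[...,::-1])
for n,pts in {'scene':[(290,392),(362,300),(435,335),(437,240),(172,437),(523,350),(340,262),(540,155),(350,462),(252,305)],'side':[(410,370),(441,235)]}.items():
    w=cloud(n)
    for u,v in pts: print(n,u,v,w[int(v/1.4),int(u/1.4)].round())
def obb(q,name):
    r=cv2.minAreaRect(q[:,:2].astype(np.float32)); print(name,len(q),np.round(r[0],1),np.round(r[1],1),round(r[2],1),'z',np.nanpercentile(q[:,2],[5,50,95]).round(1))
for n in('scene','side'):
    w=cloud(n);p=load(n)[0].astype(int)
    R,G,B=p[...,0],p[...,1],p[...,2]
    g=(G>R+25)&(G>B+25)&np.isfinite(w[...,2])&(w[...,2]>25)&(w[...,2]<50)
    obb(w[g],n+' window')
    br=(R>B+25)&(R>G+8)&(R<2.2*G)&np.isfinite(w[...,2])&(w[...,2]>10)&(w[...,2]<200)&(w[...,0]<900)&(w[...,0]>300)
    c=w[br]; s=c[c[:,1]<0]; obb(s,n+' carton') 
    for lo in range(10,160,10):
        q=s[(s[:,2]>lo)&(s[:,2]<lo+10)]
        if len(q)>5: obb(q,f' {lo}')
```

```text
scene 290 392 [ 608. -274.  139.]
scene 362 300 [520. -53.  87.]
scene 435 335 [653.  11.  62.]
scene 437 240 [483. 178.  39.]
scene 172 437 [ 506. -461.   54.]
scene 523 350 [777. 121.  43.]
scene 340 262 [382.  -2.  14.]
scene 540 155 [483. 476.  89.]
scene 350 462 [ 725. -250.    9.]
scene 252 305 [ 349. -195.   12.]
side 410 370 [484. 177.  39.]
side 441 235 [ 567. -259.   81.]
scene window 578 [483.9 176.3] [68. 95.] 28.9 z [35.9 39.4 43.1]
scene carton 458 [ 639.3 -358.4] [290.7 341.3] 83.5 z [ 64.5 140.1 147.4]
 50 8 [ 497.8 -361. ] [252.8  48.1] 84.7 z [50.7 51.9 56.5]
 60 23 [ 546.  -355.3] [262.9  70.4] 82.2 z [62.2 64.3 68.9]
 70 15 [ 543.4 -359.4] [274.1  86.5] 76.5 z [70.7 73.1 79.2]
 80 40 [ 501.9 -334.7] [229.  117.7] 46.7 z [81.7 86.8 89.8]
 90 126 [ 543.  -358.3] [279.3 109.8] 72.9 z [90.9 94.2 98. ]
 130 8 [ 677.9 -386.1] [ 14.5 337.6] 35.9 z [135.7 139.7 139.9]
 140 220 [ 590. -253.] [ 16.  101.2] 24.9 z [140.8 143.9 147.4]
side window 594 [484.3 177.5] [ 71.9 101.8] 28.6 z [35.2 38.9 42.6]
side carton 880 [ 702.  -849.6] [ 432.3 1328.3] 3.9 z [ 30.4  91.7 194. ]
 20 39 [ 549.2 -210.8] [51.9 13.4] 29.0 z [21.2 25.5 29.5]
 30 37 [ 563.9 -213. ] [38.5 78.5] 72.2 z [30.4 35.2 38.6]
 40 51 [ 566.7 -213.8] [39.7 75.5] 71.7 z [40.6 45.7 49.8]
 50 37 [ 678.7 -426.1] [ 50.7 522. ] 30.6 z [51.7 55.7 59.8]
 60 68 [ 652.7 -466.6] [198.  556.6] 37.1 z [60.7 64.9 69.6]
 70 87 [ 643.2 -476.8] [266.1 548.2] 41.2 z [71.  75.4 79.6]
 80 93 [ 635.7 -486.8] [246.7 572.6] 36.4 z [80.5 85.9 89.4]
 90 88 [ 625.5 -482.3] [257.6 557.1] 36.3 z [90.5 92.9 98.7]
 100 9 [ 588.5 -224.6] [ 2.5 62.1] 25.8 z [100.2 106.  109.9]
 110 9 [ 593.8 -236.8] [ 2.1 79.2] 24.6 z [113.1 116.3 117.6]
 120 11 [ 591.7 -232.9] [ 3.2 75.6] 27.1 z [122.1 124.2 128.9]
 130 18 [ 662.2 -359.3] [ 29.2 368.3] 32.6 z [130.3 136.6 139.9]
 140 61 [ 587.1 -243.3] [15.1 94.5] 25.2 z [141.  143.9 147.6]
```

View pics/c1.png

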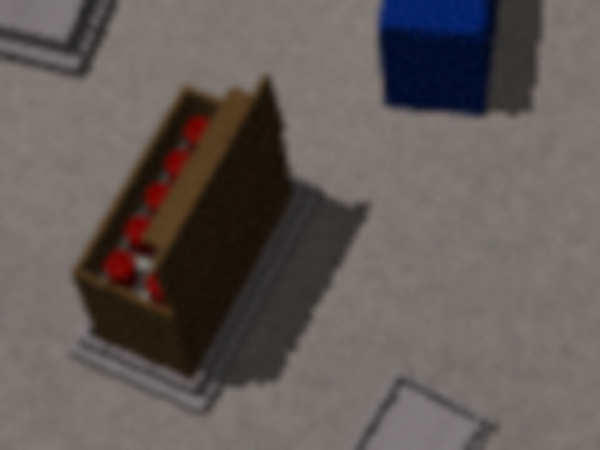

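Run:
```python
from h import *
P=[]
for n in('scene','side'):
    w=cloud(n); m=np.isfinite(w[...,2])&(np.hypot(w[...,0]-575,w[...,1]+245)<95)&(w[...,2]>4)
    q=w[m]
    def st(s,name):
        if len(s)<6: return
        r=cv2.minAreaRect(s[:,:2].astype(np.float32)); print(n,name,len(s),np.round(r[0],1),np.round(r[1],1),round(r[2],1))
    for lo,hi in((14,28),(30,60),(60,88),(88,100),(100,120),(120,138),(138,150)): st(q[(q[:,2]>lo)&(q[:,2]<hi)],(lo,hi))
    P.append(q)
a=np.deg2rad(25); R=np.array([[np.cos(a),np.sin(a)],[-np.sin(a),np.cos(a)]])
c0=np.array([570,-245])
for n,q in zip(('scene','side'),P):
    l=(q[:,:2]-c0)@R.T
    for lo in range(10,150,10):
        s=l[(q[:,2]>=lo)&(q[:,2]<lo+10)]
        if len(s)>5: print(n,lo,len(s),'x',np.percentile(s[:,0],[3,25,50,75,97]).round(),'y',np.percentile(s[:,1],[3,50,97]).round())
```

```text
scene (14, 28) 239 [ 597.9 -260.1] [136.6  60.4] 88.5
scene (30, 60) 232 [ 572.4 -258.4] [ 55.4 111.6] 24.7
scene (60, 88) 529 [ 573.3 -258.6] [ 54.8 110.5] 23.9
scene (88, 100) 191 [ 573.6 -258.6] [ 57.6 110.3] 24.7
scene (100, 120) 145 [ 597.6 -247.4] [  5.5 109. ] 24.3
scene (120, 138) 135 [ 596.2 -247.1] [  4.9 108.4] 24.0
scene (138, 150) 267 [ 589.4 -250.1] [ 17.4 106.9] 24.6
side (14, 28) 114 [ 583.1 -239.3] [ 57.7 139.7] 54.6
side (30, 60) 140 [ 580. -230.] [ 47.8 117.4] 54.5
side (60, 88) 298 [ 573.7 -257.5] [ 54.5 127.4] 25.4
side (88, 100) 88 [ 573.4 -255.5] [ 56.8 125. ] 25.5
side (100, 120) 32 [ 597.  -243.6] [  2.7 103.7] 24.9
side (120, 138) 32 [ 589.1 -244.4] [16.  98.3] 24.0
side (138, 150) 71 [ 589.3 -248.1] [ 16.4 105.4] 24.2
scene 10 209 x [-34.   5.  23.  29.  33.] y [-77. -45.  38.]
scene 20 133 x [-34.   6.  23.  27.  29.] y [-74. -49.  43.]
scene 30 82 x [-25.   9.  23.  23.  24.] y [-69. -41.  38.]
scene 40 69 x [-27.  10.  23.  23.  24.] y [-68. -43.  32.]
scene 50 81 x [-28.   8.  22.  23.  24.] y [-68. -43.  35.]
scene 60 148 x [-29. -26.  -8.  23.  23.] y
[... 588 characters left out ...]
  41.  53.]
side 30 42 x [-28. -14.   3.  21.  24.] y [-38.  40.  48.]
side 40 57 x [-26. -15.   2.  16.  24.] y [-40.  40.  46.]
side 50 41 x [-28. -11.   3.  23.  24.] y [-53.  41.  47.]
side 60 80 x [-28. -14.  -4.  14.  24.] y [-64.  33.  49.]
side 70 82 x [-28. -17.  -5.  13.  24.] y [-67.  36.  47.]
side 80 166 x [-28. -17.  -9.   6.  17.] y [-69.  -5.  45.]
side 90 58 x [-29. -27. -13.  11.  27.] y [-64.  20.  51.]
side 100 18 x [24. 24. 26. 26. 26.] y [-61.  10.  41.]
side 110 14 x [24. 25. 25. 26. 26.] y [-61. -22.  35.]
side 120 15 x [22. 24. 24. 25. 26.] y [-46.   1.  39.]
side 130 24 x [ 8. 16. 23. 24. 25.] y [-56. -10.  40.]
side 140 64 x [ 9. 13. 17. 22. 24.] y [-58.  -7.  33.]
```

View pics/c2.png

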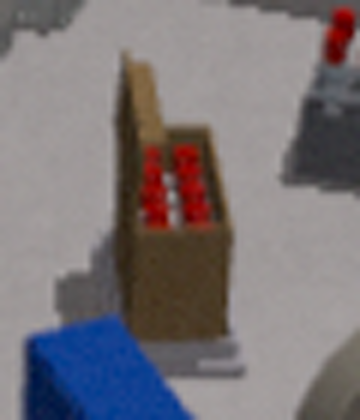

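The crop confirms the target: an open brown carton with red caps, hinge wall facing away from the robot, seated in the cradle that fits its foot. The other two cradles are empty. From the depth data, the carton is at about (573.5,-258), yaw 24.5°, flap angle about 1.48, and the window centre is at (484,177).

Next I turn the tool so its y lies along the carton's x, close the fingers and go behind the flap.

```bash
python3 -m crank '[[0,0,0,0,0,0.869,1],[0,0,0,0,0,0.869,1],[0,0,0,0,0,0.869,1],[0,0,0,0,0,0.869,1],[0,0,0,0,0,0.869,1],[0,0,0,0,0,0.869,1]]' 40
python3 -m crank '[[-0.5,0.2,0,0,0,0,1],[-1,0.4,0,0,0,0,1],[-1,0.74,0,0,0,0,1],[-1,0.74,0,0,0,0,1]]'
python3 -m crank '[[-0.4,0,0,0,0,0,1],[-0.8,0,0,0,0,0,1],[-1,0,0,0,0,0,1],[-1,0,0,0,0,0,1]]'
```

```text
time_s: 0.7
eef_pos: [233.5, 470.2, 404.4]
ee_rot: [-0.0, 0.541, 0.841, -0.0]
force: [0.0, -0.8, 0.4]
grip_width: 0.007
grip_force: 0.0
time_s: 1.1
eef_pos: [345.5, 409.2, 404.1]
ee_rot: [0.0, 0.542, 0.841, -0.0]
force: [-1.0, 0.7, -0.5]
grip_width: -0.0
grip_force: 0.0
time_s: 1.5
eef_pos: [384.1, 317.6, 404.7]
ee_rot: [0.0, 0.541, 0.841, -0.0]
force: [-0.4, -0.1, -0.0]
grip_width: -0.001
grip_force: 0.0
```

```bash
python3 -m crank '[[-0.4,0,0,0,0,0,1],[-0.8,0,0,0,0,0,1],[-1,0,0,0,0,0,1],[-1,0,0,0,0,0,1]]' | sed -n 2p
python3 -m crank '[[-0.4,0,0,0,0,0,1],[-0.8,0,0,0,0,0,1],[-1,0,0,0,0,0,1],[-1,0,0,0,0,0,1]]'| sed -n 2p
python3 -m crank '[[-0.4,0,0,0,0,0,1],[-0.8,0,0,0,0,0,1],[-1,0,0,0,0,0,1],[-1,0,0,0,0,0,1]]'| sed -n 2p
python3 -m crank '[[-0.4,0,0,0,0,0,1],[-0.8,0,0,0,0,0,1],[-1,0,0,0,0,0,1],[-1,0,0,0,0,0,1]]'| sed -n 2p
python3 -m crank '[[-0.4,0,0,0,0,0,1],[-0.8,0,0,0,0,0,1],[-1,0,0,0,0,0,1],[-1,0,0,0,0,0,1]]'| sed -n 2p
python3 - <<'E'
from h import *
s=status.sense();print(s['eef_pos'],s['joints'])
p,d,K,T=grab('wrist');save('pics/w1.png',p,1.4)
a=np.deg2rad(24.5);X=np.array([np.cos(a),np.sin(a)]);Y=np.array([-X[1],X[0]])
e=s['eef_pos'][:2]-[573.5,-258];print('carton frame tcp',e@X,e@Y)
w=cloud('wrist');l=np.stack([(w[...,:2]-[573.5,-258])@X,(w[...,:2]-[573.5,-258])@Y,w[...,2]],-1)
np.save('l.npy',l)
for lo in range(20,160,10):
    m=(l[...,2]>=lo)&(l[...,2]<lo+10)&(np.abs(l[...,0])<60)&(np.abs(l[...,1])<75)
    if m.sum()>20:
        q=l[m];print(lo,m.sum(),'x',np.percentile(q[:,0],[2,25,50,75,98]).round(1),'y',np.percentile(q[:,1],[2,98]).round(1))
E
```

```text
eef_pos: [425.5, 227.3, 404.6]
eef_pos: [467.0, 136.8, 404.5]
eef_pos: [508.5, 46.2, 404.4]
eef_pos: [550.1, -44.8, 404.3]
eef_pos: [591.5, -135.7, 404.2]
[ 591.53330854 -135.66101631  404.18640953] [-4.18315931e-01  4.97026755e-01  1.23164096e+00  3.75671047e-04
  1.41368903e+00 -8.45508040e-01]
carton frame tcp 67.14276220424215 103.84544588313898
20 271 x [-30.8  -8.9  14.1  26.   31.1] y [-23.4  60.5]
30 201 x [-27.   -6.6  13.4  25.8  26.3] y [-28.1  55.1]
40 224 x [-26.8  -9.8  10.9  25.7  26.2] y [-21.2  55.1]
50 222 x [-26.6  -8.4  11.7  25.6  26.1] y [-16.8  55.1]
60 648 x [-25.5 -22.4  -5.1   1.8  26. ] y [-20.2  55.1]
70 576 x [-25.6 -24.8  -8.5   7.   25.9] y [-13.9  55.1]
80 1121 x [-25.6 -16.1  -9.6   5.9  21.9] y [-6.5 55. ]
90 481 x [-28.  -26.2 -19.1  11.9  28.5] y [-6.3 54.9]
100 132 x [25.1 27.4 27.7 27.9 28.3] y [ 2.7 53.9]
110 134 x [24.5 26.6 26.8 27.1 27.4] y [ 6.4 53.9]
120 126 x [23.6 25.8 26.  26.3 26.5] y [13.1 54.1]
130 132 x [22.3 24.9 25.2 25.4 25.8] y [16.9 54.3]
140 425 x [10.2 15.3 19.7 23.1 24.9] y [22.1 53.6]
```

View pics/w1.png

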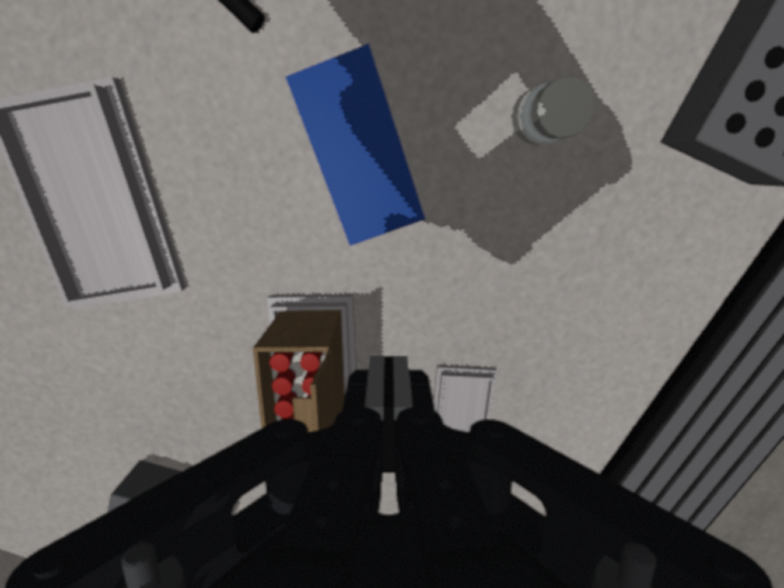

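The carton is at (300,370) and the closed fingers at (388,360), beyond its hinge wall. The fitted frame agrees to about 0.5 mm.

```bash
python3 - <<'E'
from h import *
l=np.load('l.npy');z=status.sense()['eef_pos'][2]
r=np.array([67.1,103.8,z])
t=l-r; t[...,2]*=-1  # ahead of flange
for v in range(250,330,6):
    o=[]
    for u in range(225,335,8):
        q=t[v,u]; o.append('(%d,%d,%d)'%tuple(q) if np.isfinite(q[2]) and q[2]<195 else '-')
    print(v,' '.join(o))
E
python3 -m crank '[[-0.4,0,0,0,0,0,1],[-0.8,0,0,0,0,0,1],[-1,0,0,0,0,0,1],[-1,0,0,0,0,0,1]]'| sed -n 2p
python3 -m crank '[[-0.04,0,0.3,0,0,0,1],[-0.04,0,0.6,0,0,0,1],[-0.04,0,0.9,0,0,0,1],[-0.04,0,0.95,0,0,0,1],[-0.04,0,0.95,0,0,0,1]]'
```

```text
250 - - - - - - - - - - - - - -
256 - - - - - (-5,10,167) (-1,10,167) (2,10,166) (6,10,166) - - - - -
262 - - - - - (-5,10,161) (-1,10,160) (2,10,160) (5,10,160) - - - - -
268 - - - (-12,6,162) (-9,5,163) (-4,10,154) (-1,10,155) (2,10,154) (5,10,154) (9,6,162) (13,5,163) - - -
274 - - - (-12,6,156) (-8,6,156) (-4,10,149) (-1,10,149) (2,10,149) (5,10,148) (9,5,157) (13,6,156) - - -
280 - - - (-11,6,151) (-8,6,151) (-4,10,143) (-1,10,144) (2,10,144) (5,10,144) (9,6,151) (12,6,151) - - -
286 - - - (-11,6,146) (-8,6,146) (-4,10,140) (-1,9,140) (1,10,139) (5,9,140) (8,6,146) (12,5,146) - - -
292 - - - (-10,11,133) (-6,12,131) (-4,10,134) (-1,9,136) (1,9,136) (4,10,134) (7,12,131) (10,11,133) - - -
298 - - (-12,11,129) (-9,12,127) (-6,12,127) (-3,11,129) (-1,7,136) (1,7,135) (4,11,128) (7,12,128) (10,12,128) (13,11,129) - -
304 - - (-12,11,126) (-9,11,125) (-6,11,126) (-3,10,126) (-1,5,134) (1,4,136) (4,11,125) (7,11,125) (10,12,124) (13,11,125) - -
310 (-18,6,129) (-15,6,129) (-11,11,121) (-9,11,122) (-6,11,121) (-3,11,122) (-1,6,129) (1,2,135) (4,11,122) (7,11,122) (10,11,121) (12,11,122) (16,6,129) (19,6,129)
316 (-18,6,125) (-14,11,118) (-11,10,119) (-8,11,119) (-6,11,118) (-3,10,119) (-1,4,128) (2,-1,137) (4,10,119) (7,11,118) (9,11,118) (12,11,118) (15,11,118) (19,6,125)
322 (-18,5,123) (-13,11,114) (-11,11,116) (-8,12,114) (-6,11,115) (-3,11,115) (-1,1,128) (2,-4,137) (4,11,115) (6,11,115) (9,11,115) (12,11,115) (14,11,115) (18,6,122)
328 (-14,16,106) (-12,17,105) (-10,16,106) (-7,15,107) (-5,15,106) (-3,14,108) (-1,0,128) (2,-7,136) (4,12,111) (6,16,106) (8,15,107) (10,15,107) (13,16,106) (15,15,106)
eef_pos: [633.0, -226.6, 404.1]
time_s: 4.45
eef_pos: [634.3, -228.8, 310.2]
ee_rot: [-0.0, 0.54, 0.841, 0.0]
force: [-0.1, 0.1, 0.6]
grip_width: 0.001
grip_force: 0.0
```

```bash
python3 -m crank '[[0,-0.12,0.03,0,0,0,1],[0,-0.22,0.06,0,0,0,1],[0,-0.28,0.07,0,0,0,1],[0,-0.33,0.08,0,0,0,1],[0,-0.39,0.11,0,0,0,1],[0,-0.45,0.15,0,0,0,1],[0,-0.51,0.2,0,0,0,1],[0,-0.57,0.25,0,0,0,1],[0,-0.61,0.29,0,0,0,1],[0,-0.65,0.33,0,0,0,1],[0,-0.67,0.36,0,0,0,1],[0,-0.67,0.36,0,0,0,1]]'
python3 - <<'E'
from h import *
p,d,K,T=grab('scene'); 
p2=grab('side')[0]
a=cv2.resize(p[235:325,170:270],(500,450),interpolation=cv2.INTER_CUBIC);b=cv2.resize(p2[130:206,285:335],(296,450),interpolation=cv2.INTER_CUBIC)
cv2.imwrite('pics/s2.png',np.hstack([a,b])[...,::-1]); print(status.sense()['eef_pos'])
E
```

```text
time_s: 5.65
eef_pos: [573.0, -258.6, 273.2]
ee_rot: [-0.0, 0.541, 0.841, -0.0]
force: [1.0, 0.2, 0.4]
grip_width: -0.004
grip_force: 0.0
[ 573.24069828 -258.5054071   273.73726349]
```

View pics/s2.png

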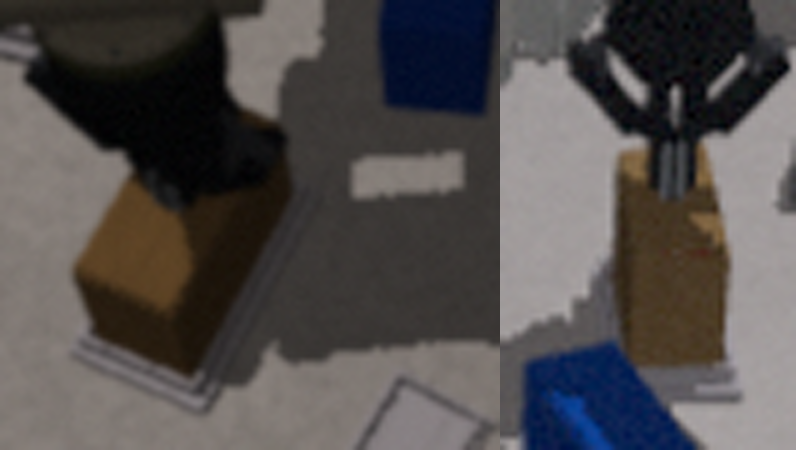

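The flap is over the tubes and nearly shut, with a small gap showing red at right-hand (705,250). I press it down near the free edge.

```bash
python3 -m crank '[[0,-0.05,0.02,0,0,0,1],[0,-0.1,0.03,0,0,0,1],[0,-0.1,0.04,0,0,0,1],[0,-0.1,0.045,0,0,0,1],[0,-0.1,0.045,0,0,0,1]]'
python3 -m crank '[[0,0,0.01,0,0,0,1],[0,0,0.02,0,0,0,1],[0,0,0.02,0,0,0,1]]'
```

```text
time_s: 6.25
eef_pos: [564.0, -262.7, 269.5]
ee_rot: [0.0, 0.541, 0.841, -0.0]
force: [-1.0, -0.7, 2.1]
grip_width: -0.003
grip_force: 0.9
time_s: 6.55
eef_pos: [564.1, -262.7, 269.0]
ee_rot: [0.001, 0.541, 0.841, -0.0]
force: [-6.2, 1.8, 13.2]
grip_width: -0.002
grip_force: 7.1
```

```bash
python3 -m crank '[[0,0,-0.3,0,0,0,1],[0,0.1,-0.6,0,0,0,0.5],[0,0.1,-0.9,0,0,0,0],[0,0.1,-0.9,0,0,0,0],[0,0.1,-0.9,0,0,0,0],[0,0.1,-0.9,0,0,0,0]]'
python3 - <<'E'
from h import *
p,d,K,T=grab('wrist'); save('pics/w3.png',p,1.4)
s=status.sense();print(s['eef_pos'],s['grip_width'])
a=np.deg2rad(24.5);X=np.array([np.cos(a),np.sin(a)]);Y=np.array([-X[1],X[0]]);c=np.array([573.5,-258])
print((s['eef_pos'][:2]-c)@X,(s['eef_pos'][:2]-c)@Y)
for n in('wrist','scene','side'):
    if n!='wrist': grab(n)
    w=cloud(n);l=np.stack([(w[...,:2]-c)@X,(w[...,:2]-c)@Y,w[...,2]],-1)
    m=(l[...,2]>85)&(l[...,2]<115)&(np.abs(l[...,0])<45)&(np.abs(l[...,1])<70);q=l[m]
    if len(q)>9:
        r=cv2.minAreaRect(q[:,:2].astype(np.float32));print(n,m.sum(),np.percentile(q,[1,5,50,95,99],axis=0).round(1).tolist(),r)
        A=np.c_[q[:,:2],np.ones(len(q))];print('slope',np.linalg.lstsq(A,q[:,2],rcond=None)[0])
E
```

```text
time_s: 7.15
eef_pos: [573.1, -258.4, 355.9]
ee_rot: [-0.001, 0.541, 0.841, 0.0]
force: [-0.2, -0.3, 0.3]
grip_width: 0.844
grip_force: 0.0
[ 573.09452848 -258.46094804  355.82473897] 0.9246708538277122
-0.5601154189387129 -0.2512985588397298
wrist 9123 [[-27.8, -53.0, 91.7], [-25.3, -47.8, 92.9], [-1.2, 6.1, 95.6], [22.6, 50.8, 96.7], [25.1, 54.1, 97.2]] ((-1.2744598388671875, -0.18927001953125), (54.143470764160156, 109.8877182006836), 0.46501386165618896)
slope [ 1.39548991e-03 -2.50967921e-03  9.54778863e+01]
scene 903 [[-28.5, -55.2, 86.2], [-24.9, -52.9, 90.5], [-0.1, -9.9, 96.5], [25.0, 39.0, 99.9], [25.8, 46.0, 101.2]] ((-1.4111194610595703, 0.08181381225585938), (55.667236328125, 112.0110855102539), 0.14174236357212067)
slope [-3.65439832e-02  6.81017471e-03  9.61607599e+01]
side 333 [[-27.1, -54.7, 86.1], [-23.9, -47.3, 88.6], [0.4, 12.2, 95.7], [25.1, 58.8, 100.3], [26.6, 62.1, 102.4]] ((-0.3427104949951172, 2.0767288208007812), (54.29230499267578, 123.93404388427734), 0.39800339937210083)
slope [ 2.76749559e-03 -2.35461322e-02  9.56262374e+01]
```

View pics/w3.png

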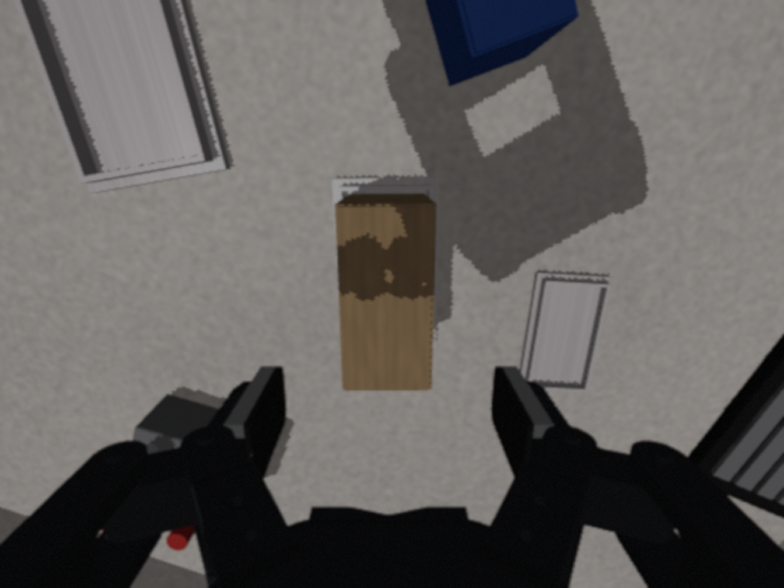

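The flap is shut and flat: its top at (388,295) sits at z≈95.6 with slope under 0.3%. The carton lies centred between the open fingers. I descend and grip.

```bash
python3 -m crank '[[0,-0.006,0.3,0,0,0,0],[0,-0.006,0.5,0,0,0,0],[0,-0.006,0.7,0,0,0,0],[0,-0.006,0.9,0,0,0,0],[0,-0.006,0.9,0,0,0,0]]' 40
python3 -m crank '[[0,0,0.15,0,0,0,0],[0,0,0.28,0,0,0,0],[0,0,0.37,0,0,0,0],[0,0,0.37,0,0,0,0],[0,0,0.37,0,0,0,0]]'
python3 -m crank '[[0,0,0,0,0,0,0.2],[0,0,0,0,0,0,0.3],[0,0,0,0,0,0,0.4],[0,0,0,0,0,0,0.6],[0,0,0,0,0,0,1],[0,0,0,0,0,0,1],[0,0,0,0,0,0,1],[0,0,0,0,0,0,1]]' 40
```

```text
time_s: 7.8
eef_pos: [572.1, -258.5, 264.1]
ee_rot: [-0.003, 0.541, 0.841, 0.0]
force: [-0.1, -0.5, -0.2]
grip_width: 1.003
grip_force: 0.0
time_s: 8.3
eef_pos: [572.7, -258.8, 230.4]
ee_rot: [0.0, 0.541, 0.841, -0.0]
force: [-0.1, 0.7, -0.8]
grip_width: 1.002
grip_force: 0.0
time_s: 9.1
eef_pos: [572.7, -258.8, 230.8]
ee_rot: [0.0, 0.541, 0.841, -0.0]
force: [-1.5, 1.3, 5.4]
grip_width: 0.622
grip_force: 42.9
```

```bash
python3 -m crank '[[0,0,-0.04,0,0,0,1],[0,0,-0.1,0,0,0,1],[0,0,-0.18,0,0,0,1],[0,0,-0.28,0,0,0,1],[0,0,-0.4,0,0,0,1],[0,0,-0.55,0,0,0,1],[0,0,-0.7,0,0,0,1],[0,0,-0.85,0,0,0,1],[0,0,-0.95,0,0,0,1],[0,0,-1,0,0,0,1],[0,0,-1,0,0,0,1]]' 50
python3 -m crank '[[0,0,-0.1,0,0,0,1],[0,0,-0.2,0,0,0,1],[0,0,-0.27,0,0,0,1],[0,0,-0.3,0,0,0,1],[0,0,-0.3,0,0,0,1]]'
python3 - <<'E'
from h import *
a=np.deg2rad(24.5);X=np.array([np.cos(a),np.sin(a)]);Y=np.array([-X[1],X[0]])
v=np.array([484.1,177])-status.sense()['eef_pos'][:2];print('need toolx',v@Y,'tooly',v@X)
p,_,_,_=grab('scene');p2=grab('side')[0]
a=cv2.resize(p[190:310,160:270],(412,450),interpolation=cv2.INTER_CUBIC);b=cv2.resize(p2[95:210,265:360],(372,450),interpolation=cv2.INTER_CUBIC)
cv2.imwrite('pics/s4.png',np.hstack([a,b])[...,::-1])
E
```

```text
time_s: 10.2
eef_pos: [572.6, -258.8, 330.8]
ee_rot: [0.001, 0.541, 0.841, -0.0]
force: [-0.7, -0.4, -3.7]
grip_width: 0.628
grip_force: 53.2
time_s: 10.7
eef_pos: [572.6, -258.7, 360.7]
ee_rot: [0.0, 0.541, 0.841, -0.0]
force: [-0.4, -0.1, -3.4]
grip_width: 0.626
grip_force: 53.3
need toolx 433.21551543798637 tooly 100.1400836423195
```

View pics/s4.png

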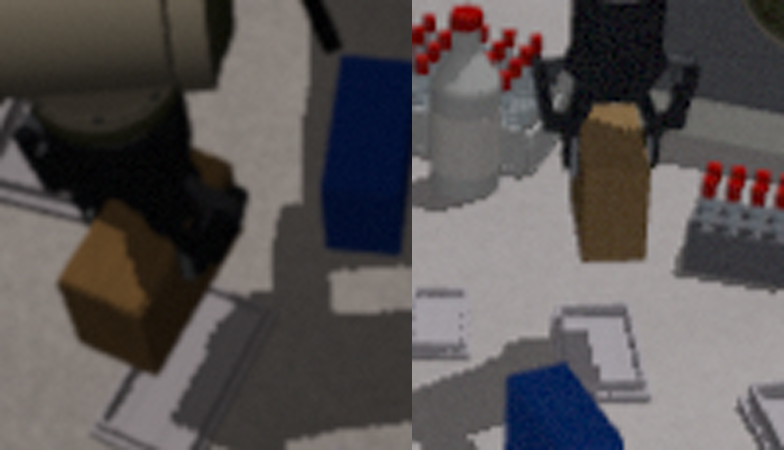

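The carton is held level and shut, clear of the cradle. I move it over the reader.

```bash
python3 -m crank '[[0.05,0.01,0,0,0,0,1],[0.15,0.03,0,0,0,0,1],[0.28,0.06,0,0,0,0,1],[0.42,0.1,0,0,0,0,1],[0.57,0.14,0,0,0,0,1],[0.72,0.17,0,0,0,0,1],[0.87,0.21,0,0,0,0,1],[1,0.23,0,0,0,0,1]]' | sed -n 2p
python3 -m crank '[[0.15,0.04,0,0,0,0,1],[0.3,0.07,0,0,0,0,1],[0.45,0.11,0,0,0,0,1],[0.6,0.14,0,0,0,0,1],[0.75,0.18,0,0,0,0,1],[0.9,0.21,0,0,0,0,1],[1,0.23,0,0,0,0,1]]'| sed -n 2p
python3 -m crank '[[0.15,0.04,0,0,0,0,1],[0.3,0.07,0,0,0,0,1],[0.45,0.11,0,0,0,0,1],[0.6,0.14,0,0,0,0,1],[0.75,0.18,0,0,0,0,1],[0.9,0.21,0,0,0,0,1],[1,0.23,0,0,0,0,1]]'| sed -n 2p
python3 -m crank '[[0.15,0.04,0,0,0,0,1],[0.3,0.07,0,0,0,0,1],[0.45,0.11,0,0,0,0,1],[0.6,0.14,0,0,0,0,1],[0.75,0.18,0,0,0,0,1],[0.9,0.21,0,0,0,0,1],[1,0.23,0,0,0,0,1]]'| sed -n 2p
python3 -m crank '[[0.1,0.03,0,0,0,0,1],[0.2,0.05,0,0,0,0,1],[0.28,0.07,0,0,0,0,1],[0.32,0.08,0,0,0,0,1],[0.33,0.08,0,0,0,0,1],[0.33,0.08,0,0,0,0,1],[0.33,0.08,0,0,0,0,1],[0.33,0.08,0,0,0,0,1]]'
python3 - <<'E'
from h import *
print(status.sense()['eef_pos'])
P=[]
for n in('scene','side'):
    p,_,_,_=grab(n);w=cloud(n).copy();P.append(p)
    m=np.isfinite(w[...,2])&(w[...,2]>115)&(w[...,2]<235)&(np.hypot(w[...,0]-484,w[...,1]-177)<75)
    c=p.astype(int);m&=(c[...,0]>c[...,2]+15)
    q=w[m];r=cv2.minAreaRect(q[:,:2].astype(np.float32));print(n,m.sum(),r,'z',np.percentile(q[:,2],[1,5,95,99]))
cv2.imwrite('pics/s5.png',np.hstack([cv2.resize(P[0][80:240,230:370],(394,450)),cv2.resize(P[1][180:320,225:345],(386,450))])[...,::-1])
E
```

```text
eef_pos: [551.8, -156.7, 360.3]
eef_pos: [531.2, -56.2, 360.2]
eef_pos: [510.7, 44.3, 360.2]
eef_pos: [490.0, 144.8, 360.2]
time_s: 14.5
eef_pos: [484.2, 176.4, 360.2]
ee_rot: [0.0, 0.541, 0.841, -0.0]
force: [-0.8, -0.9, -2.9]
grip_width: 0.623
grip_force: 53.4
[484.19263117 176.44560219 360.18725868]
scene 921 ((484.2578430175781, 168.844482421875), (63.214656829833984, 101.2081069946289), 25.353092193603516) z [140.46995607 149.33766712 228.2830542  229.79956549]
side 999 ((480.32086181640625, 186.59938049316406), (54.6342887878418, 103.86383056640625), 24.312387466430664) z [139.1058558  147.91000975 227.98886296 229.26416393]
```

View pics/s5.png

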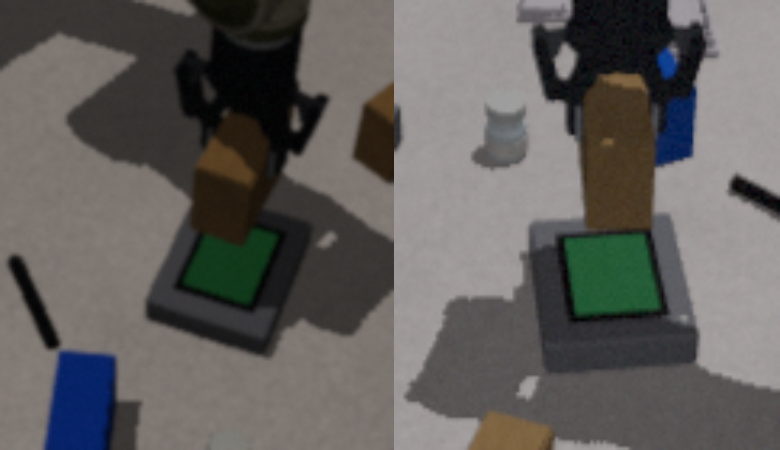

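The carton is shut and level, centred over the green window, with its underside at about z 138 (10 cm above the window). The TCP reads (484.2,176.4), and the other items are where they were.

```bash
python3 -c "
from rig import ticket;print(ticket.finish_job())"
```

```text
the job is handed in; nothing more can be done
None
```

The flap is shut, and the arm is holding the carton still and level, centred over the reader window and about 10 cm above it; I handed the job in at about 15 s of the 59 s allowed.

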